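Hold the hidden fitting hex so a slumped gauge stands upright

ROBOT

A 6-joint arm with a two-finger parallel gripper is mounted at the origin on a cart in front of the work surface, level with it; the furniture and walls round the work are solid. World frame = base frame: x ahead of the robot, y to its left, z up, the work surface at z = 0. Lengths are in mm, angles in degrees, forces in N, time in s.
With the tool pointing down it reaches from about 275 to 725 mm from the base axis. Payload 5.6 kg.
Tool frame: the origin (TCP) lies midway between the tips of the shut fingers; the grasp point (between the pads) lies grasp_offset behind it (grasp_offset is the distance from the TCP to the grasp point, in mm); z points along the fingers, y is the direction in which the jaws open and shut (so a half turn about z gives the same grasp; the last joint's range is limited). The gripper opens to 85 mm and grips with 20 to 120 N. Pads are 22 mm wide; open, the fingers measure 114 mm over their backs; the gripper's body (76 mm by 85 mm) begins 54 mm behind the grasp point. The pads swing forward as they close: fully open they stand 13 mm farther back than shut.
Start: joints at [-53.308, 14.616, 6.199, 0, -81.583, -16.306], TCP at [191.606, -515.539, 231.283] pointing down, gripper open.
Joint ranges: [-168.99, 168.99], [-69.2, 112.95], [-62.41, 85.93], [-164.36, 98.24], [-168.68, -3.75], [-174.98, 174.98]. Speed limits (degrees/s): [147.25, 147.25, 180, 180, 180, 180].

INTERFACE

Orientations are given as a 3x3 rotation matrix whose columns are the frame's x, y, z axes.
In Python, from workcell import state, grab_frame, close_job, grasp_offset gives the robot as it stands.
- The arm moves only by the tool jog_arm, never from a script. Its argument "rows" is a list of rows, each a list of 4 numbers: the shift along the world's x, y, z in m, then the turn about the world's z in degrees. In form: [[tx, ty, tz, turn], ...]. A call has 1 to 8 rows; each row shifts and turns the commanded pose from where the row before left it; what a row does not reach is not made up. A row lasts 1/12 s, in which the tool goes at most 41.7 mm and 7.16 degrees, less where a joint would pass 70% of its speed; a pose out of reach is approached as far as the arm can. A call is refused whole if a number of a shift passes 0.0417 or a number of a turn 7.16, either way. A call with a gripper value outside its range is refused whole. "fingers" is the opening, from 0 (shut) to 1 (fully open), set as the call begins (left out, the last holds). The fingers move at their own pace and stop on an object; "grip_force" is the grip in N (left out, the last holds). Time passes only in rows, so rows that do not move let the fingers close. It gives the time, the measured TCP pose, the force and the opening at its end, in the units of the state.
- state(): the state, without advancing time (a new reading comes with each control period).
- grab_frame(name): name is "side" or "top" or "wrist"; returns a dict with "pixels" (400x640x3 uint8, red, green, blue), "fx", "fy", "cx", "cy" (pixels), "k1" (the pictures are not rectified: a ray, as slopes to the right and down, at radius r is drawn at 1 + k1 r^2 times it, then the intrinsics apply), "R" (3x3) and "t" (3): a world point X has camera coordinates R X + t. Camera axes: x right, y down, z forward; pixel columns grow to the right and rows downward; lengths in mm; the calibration is good to about 2 mm. A picture is of the moment at which its call begins. There is no depth.
- close_job(): hands the job in, once; it reports no verdict.
The state is a dict: "time_s": time; "qpos": joint angles; "qvel": joint speeds; "joint_efforts": joint torques, N m; "ee_pos": TCP position; "eef_rot": TCP orientation; "force": force on the tool from outside, world axes, zero at the start; "torque": the same for the moment, N m; "finger_gap": opening from 0.0 (shut) to 1.0 (fully open).
Only numpy, scipy, OpenCV 4.12 (cv2) and the standard library are available. Lean on these libraries where they do the work, as an engineer would, in place of code of your own. Each camera call takes 0.05 s, during which the arm holds its last target.

TASK

The pressure gauge and its side transmitter on the stand have slumped to one side, because their fitting is loose in the bracket. Lift the blue arched guard off by its knob and set it down gently, upright, on the worktop; then reach down into the narrow gap behind the bracket's front plate, grip the hidden brass hex of the fitting, turn the gauge upright by that hex alone, never pushing on the gauge or the transmitter, and finish while still gripping the hex firmly, holding it from turning, with the gauge upright, so that the lock nut can be tightened. Leave the spanner, the pipe union and the tape roll where they lie.

Things in the scene. Friction and masses are not known exactly. Their poses are not given: they have to be found in the camera images.
- stand: Grey gauge stand, fixed, its place and yaw vary. Origin: centre of its underside on the worktop. x: along the fitting's axis, away from the gauge (gauge on the -x side); z up. Base 120 x 100 x 8 mm. Two upright plates 5 mm thick stand across x (front x = -29..-24 mm, rear 24..29 mm): a gap 48 mm wide, open above and at both sides. A fixed part.
- gap (a point): Point on the stand: on the fitting's axis (axis along the stand's x, 120 mm above the worktop), midway between the plates, where the hex's centre is. Axes as the stand's. The plates are 92 mm wide (y) up to shoulders 20 mm below this point, then 60 mm wide with a round head of radius 30 mm about the axis (top 30 mm above this point).
- guard: Loose blue sheet-metal arch open at both ends, 64 mm long (x), 70 wide (y), 55 high without knob, about 160 g. Origin: centre of its underside, z up. At the start it straddles both plates, standing on their shoulders (origin 100 mm over the worktop, 2.5 mm side play), and hides the hex; it lifts straight up and is clear after 55 mm. Stands by itself on a flat surface.
- guard_knob (a point): Middle of the gripping band of the guard's black round knob: 23 mm diameter, band 12 mm high, 72 mm above the guard's underside; knob top 8 mm higher. A place on the worktop that is always free for the guard: around x 0.42, y -0.20 m.
- fitting (a joint): Angle (rad) of the loose fitting; hex, lock nut, tee, gauge and transmitter turn as one about the stand's x axis. 0: gauge upright, transmitter level; negative: gauge leaning to the stand's +y side, transmitter pointing down. Stops at -0.62 and +0.62. Nearly frictionless; the transmitter's weight pulls it to -0.62, where it starts, with 0.09 to 0.25 N m all the way.
- hex: Brass hex of the fitting, in the gap. Origin: its centre. 22 mm across flats, 25 across corners, 16 long (x, along the axis); a 16 mm round bar goes on at both ends. Its z points to the gauge's top. One pair of flats faces its own +y and -y: gripped across them the fingers point along its -z, leaning as the gauge does (0.62 rad at the start), straight down when upright.
- gauge: Black round pressure gauge, white dial facing the stand's -x, case 63 mm diameter, 29 mm thick, on a brass tee in front of the bracket. Not to be pushed. Back of its case 63 mm to the -x side of the hex's centre; case centre 72 mm and far edge 104 mm from the fitting's axis. Origin on the back plane, 60 mm from the axis; its own x points to its top.
- transmitter: Pressure transmitter, steel barrel with black connector, 148 x 34 x 34 mm, screwed into the tee's side beneath the gauge, sticking out to the stand's +y side as far as 156 mm from the fitting's axis, 75 mm to the -x side of the hex's centre; level when the gauge is upright. Not to be pushed. Origin: beneath its middle, its y points along it to the connector.
- spanner: Loose steel combination spanner, 163 x 29 x 7 mm, lying along y in front of the stand near the worktop's front edge. Origin: centre of its underside. Leave alone.
- union: Loose pipe union, brass and steel, 44 mm high, 25 mm across, standing behind the stand. Origin: centre of its underside. Leave alone.
- tape_roll: Loose roll of blue tape, 68 mm diameter, 19 mm high, lying behind the stand. Origin: centre of its underside. Leave alone.
Not all that is in view belongs to the job. What is shaped like the guard but red is not meant.

How it is judged (in metres and radians):
On the way:
1. the guard stands on the worktop, let go, while the gauge is still slumped (height (world z) of guard below 0.02 m and angle between guard's own z axis and vertical below 0.12 rad and contact force between the fingers and guard below 0.2 N and value of joint fitting below -0.4 rad), for 0.2 s.
At the end, for the whole second after the job is handed in: The gauge stands upright within 4 degrees (fitting joint within 0.07 rad of 0) and still, the fingers press on the brass hex with more than 8 N, and the guard stands upright (within 7 degrees) at rest on the worktop (underside lower than 20 mm) (value of joint fitting between -0.07 and 0.07 rad and velocity of joint fitting between -0.1 and 0.1 rad/s and contact force between the fingers and hex above 8 N and height (world z) of guard below 0.02 m and angle between guard's own z axis and vertical below 0.12 rad and linear speed of guard below 0.02 m/s); the arm keeps its last pose, push and grip.
It fails at once if the robot pushes on the gauge or the transmitter (more than 2 N) (contact force between any of the arm, the fingers and gauge above 2 N or contact force between any of the arm, the fingers and transmitter above 2 N).
It fails at once if the guard is dropped from more than 30 mm above the worktop (contact force between the fingers and guard below 0.05 N and horizontal distance between guard and stand above 0.06 m and height (world z) of guard above 0.037 m).
It fails at once if a bystander is moved by more than 25 mm (distance of any of spanner, union, tape_roll from where it was at the start of the episode above 0.025 m).
It also fails if it takes over 51 s, if anything falls off the work surface, if the arm or the gripper's body presses on something with over 40 N, if the wrist force passes 120 N, or if a joint passes its speed limit or range.

## Working session

There is one attempt and no reset: what is moved stays moved. The work goes in short steps, Python scripts to look and compute and a tool call to move; the robot and the scene stay as the last step left them, time stands still between calls to the robot, and variables do not carry over. Pictures are saved under pics/ and viewed, and the job is handed in when it is done.

Besides the shell and the picture viewer there is one more tool, called after "Emit:" as name(argument=value, ...) on one line, values as JSON. jog_arm: Moves the arm, as the interface text tells. Its arguments: {"type":"object","properties":{"rows":{"type":"array"},"fingers":{"type":"number"},"grip_force":{"type":"number"}},"required":["rows"]}

```bash
mkdir -p pics; ls; cat > h.py <<'E'
import numpy as np, cv2
from workcell import state, grab_frame, close_job, grasp_offset
def save(name,fn):
    f=grab_frame(name); cv2.imwrite(fn,f["pixels"][:,:,::-1]); 
    import pickle; pickle.dump({k:v for k,v in f.items()},open(fn+'.pkl','wb')); return f
def proj(f,X):
    X=np.atleast_2d(X).astype(float); c=X@np.array(f["R"]).T+np.array(f["t"])
    s=c[:,:2]/c[:,2:]; r2=(s**2).sum(1,keepdims=True); s=s*(1+f["k1"]*r2)
    return s*[f["fx"],f["fy"]]+[f["cx"],f["cy"]]
def ray(f,u,v):
    d=np.array([(u-f["cx"])/f["fx"],(v-f["cy"])/f["fy"]]); s=d.copy()
    for _ in range(20): s=d/(1+f["k1"]*(s@s))
    R=np.array(f["R"]); o=-R.T@np.array(f["t"]); w=R.T@np.array([s[0],s[1],1]); return o,w
def atz(f,u,v,z):
    o,w=ray(f,u,v); return o+w*(z-o[2])/w[2]
E
python3 - <<'E'
from h import *
s=state(); print(s, grasp_offset if not callable(grasp_offset) else grasp_offset())
for n in ["side","top","wrist"]:
    f=save(n,f"pics/{n}0.png"); R=np.array(f["R"]); print(n,f["fx"],f["k1"],-R.T@np.array(f["t"]),R.round(3).tolist())
E
```

```text
pics
{'time_s': 0.0, 'qpos': array([-5.33077367e+01,  1.46533820e+01,  6.12980953e+00, -2.94997000e-02,
       -8.15839000e+01, -1.63075895e+01]), 'qvel': array([ 0.03446691, -0.05032629, -0.00154543,  0.00395818,  0.02562078,
       -0.07835862]), 'joint_efforts': array([-9.88783322e-04, -3.86639822e+01,  2.37944716e+01,  5.36516815e+00,
       -5.97392602e-03, -2.51621188e-06]), 'ee_pos': array([ 191.47412749, -515.04870817,  230.38063478]), 'eef_rot': array([[-9.37401595e-01, -3.48249541e-01, -7.12375216e-04],
       [-3.48250267e-01,  9.37399851e-01,  1.80839239e-03],
       [ 3.80086021e-05,  1.94327477e-03, -9.99998111e-01]]), 'force': array([-0.31293743,  0.47613617,  0.28209696]), 'torque': array([-0.0672344 ,  0.02054275, -0.03091652]), 'finger_gap': 0.9995358235032455} 18.700000000000003
side 495.4132059732351 0.008682629518902533 [506.73483583 820.15761495 686.03398429] [[-0.999, -0.036, -0.023], [0.003, 0.478, -0.878], [0.043, -0.878, -0.477]]
top 421.93611503340617 -0.06061772800455977 [ 418.91416653 -196.48041291 1210.95582033] [[-0.004, -1.0, 0.0], [-0.993, 0.004, -0.12], [0.12, -0.001, -0.993]]
wrist 288.86903765156484 -0.0020134497099429586 [ 126.19899056 -539.05854894  372.31116835] [[-0.349, 0.937, -0.0], [0.9, 0.335, 0.279], [0.261, 0.097, -0.96]]
```

View pics/side0.png

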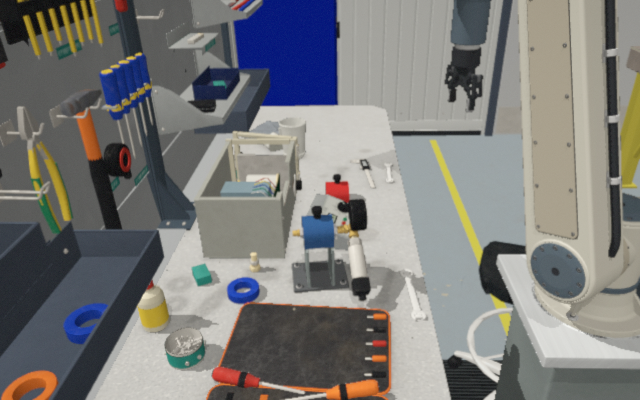

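View pics/top0.png

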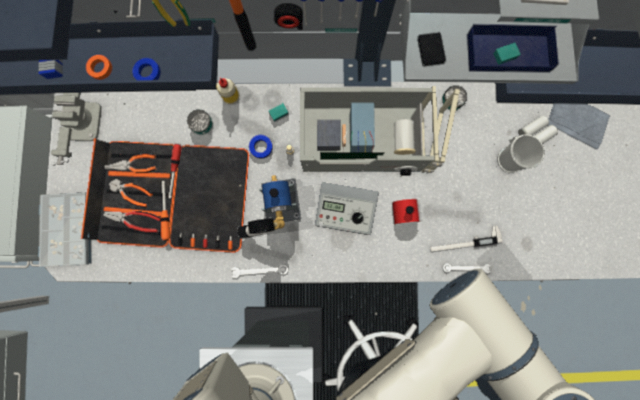

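View pics/wrist0.png

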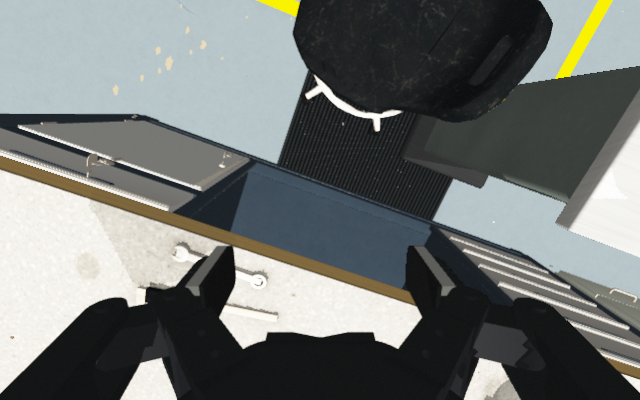

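```bash
python3 - <<'E'
import cv2
a=cv2.imread('pics/top0.png')[165:255,225:325]; cv2.imwrite('pics/topz.png',cv2.resize(a,None,fx=6,fy=6,interpolation=cv2.INTER_CUBIC))
a=cv2.imread('pics/side0.png')[190:310,270:390]; cv2.imwrite('pics/sidez.png',cv2.resize(a,None,fx=5,fy=5,interpolation=cv2.INTER_CUBIC))
E
```

```text
(no output)
```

View pics/topz.png

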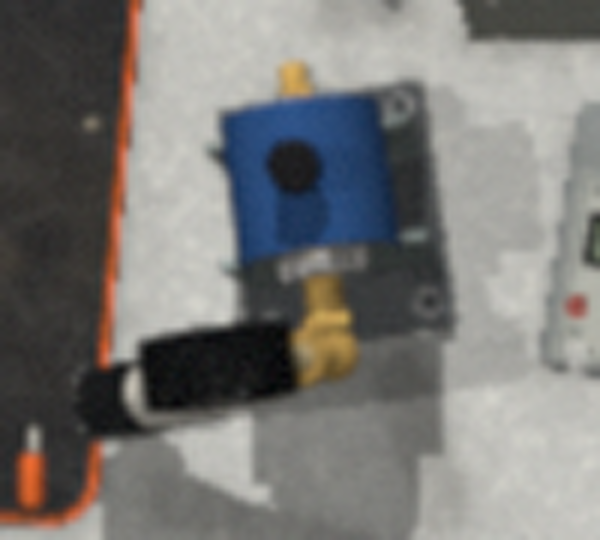

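View pics/sidez.png

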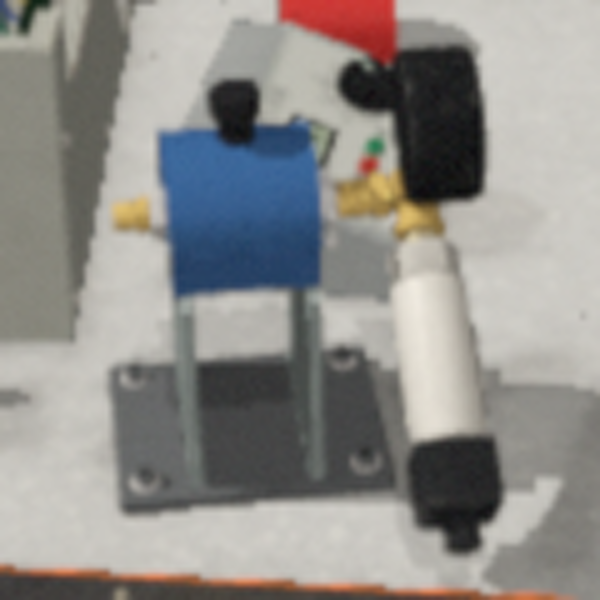

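```bash
cat > fit.py <<'E'
from h import *; import pickle
from scipy.optimize import least_squares
T=pickle.load(open('pics/top0.png.pkl','rb')); S=pickle.load(open('pics/side0.png.pkl','rb'))
def W(p,X):
    c,s=np.cos(p[2]),np.sin(p[2]); X=np.atleast_2d(X).astype(float); return np.c_[c*X[:,0]-s*X[:,1]+p[0],s*X[:,0]+c*X[:,1]+p[1],X[:,2]]
tz=lambda u,v:(225+u/6,165+v/6); sz=lambda u,v:(270+u/5,190+v/5)
obs=[(T,(60,-50,8),tz(420,85)),(T,(-60,-50,8),tz(452,333)),(T,(60,50,8),tz(219,113)),
 (S,(60,-50,8),sz(111,372)),(S,(60,50,8),sz(122,497)),
 (T,(0,0,178),tz(293,165)),(S,(0,0,172),sz(236,110)),
 ]
if __name__=="__main__":
    fn=lambda p:np.concatenate([(proj(f,W(p,X))[0]-o) for f,X,o in obs])
    r=least_squares(fn,[480,-80,0.1]); p=r.x; print(p.round(3),np.degrees(p[2])); print(r.fun.reshape(-1,2).round(2))
    np.save('p.npy',p)
    def box(x0,x1,y0,y1,z0,z1): 
        P=[(x,y,z) for x in(x0,x1) for y in(y0,y1) for z in(z0,z1)]; return [(P[a],P[a^b]) for a in range(8) for b in(1,2,4) if a<a^b]
    L=box(-60,60,-50,50,0,8)+box(-29,-24,-46,46,8,100)+box(24,29,-46,46,8,100)+box(-32,32,-35,35,100,155)
    for f,n,(u0,u1,v0,v1),k in((T,'top',(225,325,165,255),6),(S,'side',(270,390,190,310),5)):
        im=cv2.resize(cv2.imread(f'pics/{n}0.png')[v0:v1,u0:u1],None,fx=k,fy=k,interpolation=cv2.INTER_CUBIC)
        for a,b in L:
            q=((proj(f,W(p,[a,b]))-[u0,v0])*k).round().astype(int); cv2.line(im,tuple(map(int,q[0])),tuple(map(int,q[1])),(0,255,255),1)
        cv2.imwrite(f'pics/ov_{n}.png',im)
    print('knob',W(p,(0,0,172)),'hex',W(p,(0,0,120)))
E
python3 fit.py
```

```text
[ 5.66158e+02 -6.80360e+01  1.28000e-01] 7.343470382941846
[[-0.01 -0.87]
 [-0.17 -1.16]
 [-0.8  -1.02]
 [ 0.76 -1.72]
 [ 0.13  0.9 ]
 [-0.78  0.15]
 [ 1.22 -1.7 ]]
knob [[566.15822889 -68.03569873 172.        ]] hex [[566.15822889 -68.03569873 120.        ]]
```

View pics/ov_top.png

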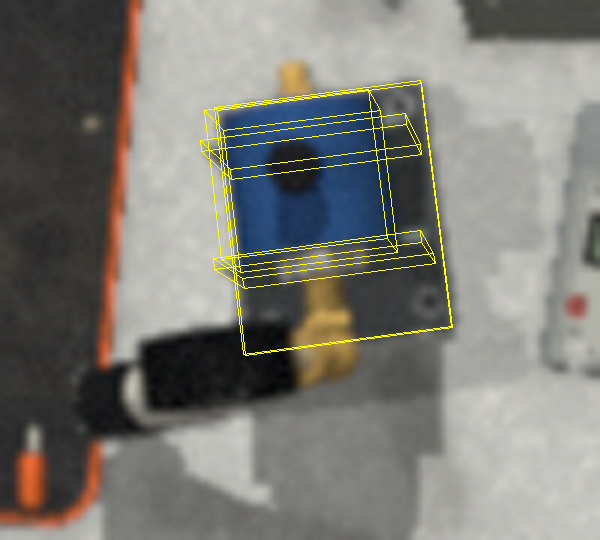

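View pics/ov_side.png

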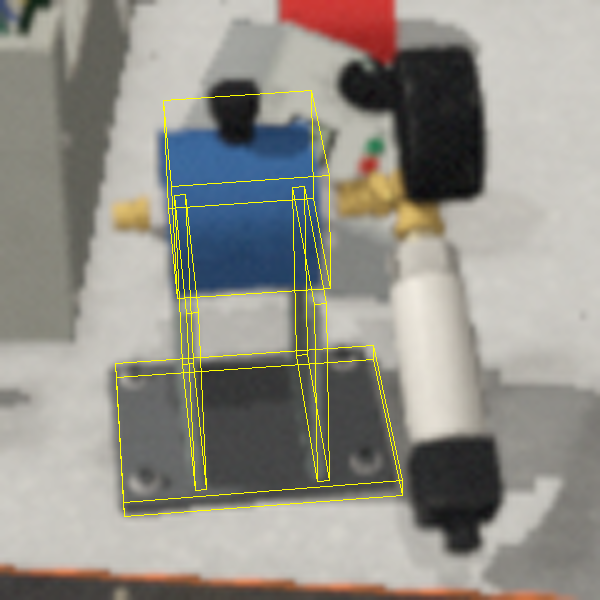

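Emit:
jog_arm(rows=[[0.0156, 0.0186, 0.005, 6.96], [0.0156, 0.0186, 0.005, 6.96], [0.0156, 0.0186, 0.005, 6.96], [0.0156, 0.0186, 0.005, 6.96], [0.0156, 0.0186, 0.005, 6.96], [0.0156, 0.0186, 0.005, 6.96], [0.0156, 0.0186, 0.005, 6.96], [0.0156, 0.0186, 0.005, 6.96]], fingers=1.0)

```text
time_s: 0.82
ee_pos: [316.9, -365.6, 271.3]
eef_rot: [[-0.235, -0.972, -0.0], [-0.972, 0.235, 0.0], [-0.0, 0.0, -1.0]]
force: [0.0, -0.4, 0.0]
finger_gap: 1.002
```

```bash
python3 -c "
from h import *
s=state();print(s['time_s'],s['qpos'].round(1),s['ee_pos'].round(1),s['eef_rot'].round(3).tolist())"
```

```text
0.8167 [-30.5   6.5   1.9  -0.  -85.4  16.9] [ 316.9 -365.6  271.3] [[-0.235, -0.972, -0.0], [-0.972, 0.235, 0.0], [-0.0, 0.0, -1.0]]
```

Emit:
jog_arm(rows=[[0.0156, 0.0186, 0.0, 6.96], [0.0156, 0.0186, 0.0, 6.96], [0.0156, 0.0186, 0.0, 6.96], [0.0156, 0.0186, 0.0, 6.96], [0.0156, 0.0186, 0.0, 6.96], [0.0156, 0.0186, 0.0, 6.96], [0.0156, 0.0186, 0.0, 6.96], [0.0156, 0.0186, 0.0, 6.96]])

```text
time_s: 1.48
ee_pos: [441.7, -216.8, 271.1]
eef_rot: [[0.67, -0.742, -0.0], [-0.742, -0.67, 0.0], [-0.0, 0.0, -1.0]]
force: [-0.7, 0.4, 0.1]
finger_gap: 1.002
```

Emit:
jog_arm(rows=[[0.0156, 0.0186, 0.0, 6.96], [0.0156, 0.0186, 0.0, 6.96], [0.0156, 0.0186, 0.0, 6.96], [0.0156, 0.0186, 0.0, 6.96], [0.0156, 0.0186, 0.0, 6.96], [0.0156, 0.0186, 0.0, 6.96], [0.0156, 0.0186, 0.0, 6.96], [0.0156, 0.0186, 0.0, 6.96]])

```text
time_s: 2.15
ee_pos: [566.5, -68.1, 270.9]
eef_rot: [[0.991, 0.135, -0.001], [0.135, -0.991, 0.0], [-0.001, -0.0, -1.0]]
force: [0.3, 1.2, 1.3]
finger_gap: 1.002
```

Emit:
jog_arm(rows=[[0, 0, 0, 0], [0, 0, 0, 0]])

```text
time_s: 2.32
ee_pos: [566.2, -68.3, 270.3]
eef_rot: [[0.992, 0.13, -0.002], [0.13, -0.992, -0.0], [-0.002, -0.0, -1.0]]
force: [-0.3, -0.8, 0.1]
finger_gap: 1.001
```

```bash
python3 -c "
from h import *
s=state();print(s['time_s'],s['qpos'].round(1),s['ee_pos'].round(1),s['eef_rot'].round(3).tolist())
p=np.load('p.npy')
f=save('wrist','pics/w1.png'); print(proj(f,[[p[0],p[1],z] for z in(180,172,155)]));save('side','pics/s1.png')"
```

```text
2.3167 [  8.8  16.7  14.6  -0.  -88.   88.6] [566.2 -68.3 270.3] [[0.992, 0.13, -0.002], [0.13, -0.992, -0.0], [-0.002, -0.0, -1.0]]
[[320.15476463 203.23808918]
 [320.13487681 200.48981058]
 [320.09641359 195.17463238]]
```

View pics/w1.png

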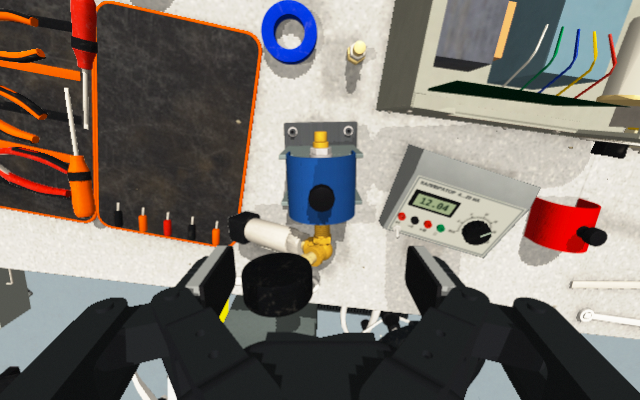

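View pics/s1.png

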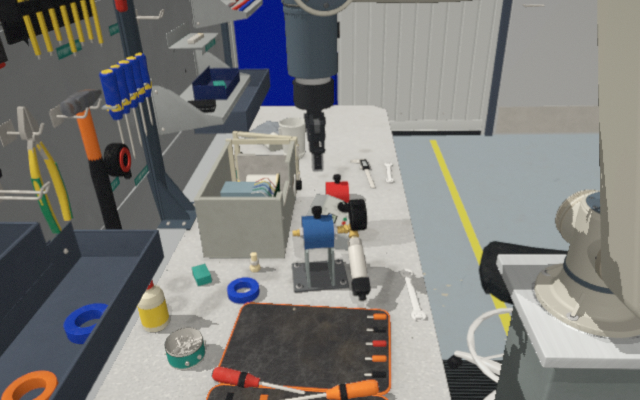

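```bash
python3 - <<'E'
import cv2,pickle
from fit import *
p=np.load('p.npy'); f=pickle.load(open('pics/w1.png.pkl','rb'))
u0,u1,v0,v1=260,380,100,250;k=5
im=cv2.resize(cv2.imread('pics/w1.png')[v0:v1,u0:u1],None,fx=k,fy=k,interpolation=cv2.INTER_CUBIC)
P=lambda X:[tuple(map(int,q)) for q in ((proj(f,W(p,X))-[u0-.5,v0-.5])*k).round()]
for z in(166,180):
    a=np.linspace(0,6.3,40); q=P(np.c_[11.5*np.cos(a),11.5*np.sin(a),0*a+z]); cv2.polylines(im,[np.array(q,np.int32)],True,(0,255,255),1)
for X in ([(60,-50,8),(60,50,8),(-60,50,8),(-60,-50,8)],[(32,-35,100),(32,35,100),(-32,35,100),(-32,-35,100)],[(29,-46,100),(29,46,100),(24,46,100),(24,-46,100)],[(-29,-46,100),(-29,46,100),(-24,46,100),(-24,-46,100)]):
    cv2.polylines(im,[np.array(P(X),np.int32)],True,(0,255,255),1)
cv2.imwrite('pics/w1z.png',im)
E
```

```text
(no output)
```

View pics/w1z.png

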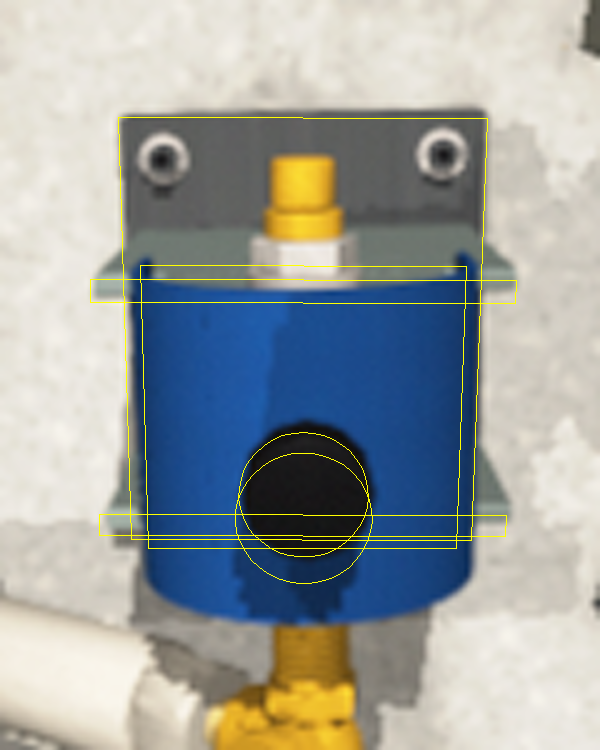

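Emit:
jog_arm(rows=[[0.001, 0, -0.02, 0], [0, 0, -0.02, 0], [0, 0, -0.02, 0], [0, 0, -0.02, 0], [0, 0, -0.02, 0], [0, 0, -0.013, 0], [0, 0, 0, 0]], fingers=0.7)

```text
time_s: 3.0
ee_pos: [564.5, -70.0, 155.4]
eef_rot: [[0.992, 0.127, -0.006], [0.127, -0.992, 0.0], [-0.006, -0.001, -1.0]]
force: [-0.2, 0.2, 0.0]
finger_gap: 0.7
```

```bash
python3 -c "
from h import *
f=save('wrist','pics/w2.png'); save('side','pics/s2.png')
import cv2
a=cv2.imread('pics/s2.png')[170:310,270:390]; cv2.imwrite('pics/s2z.png',cv2.resize(a,None,fx=4,fy=4))"
```

```text
(no output)
```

View pics/w2.png

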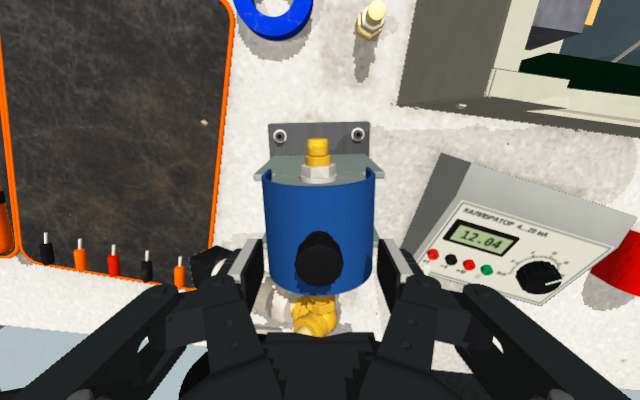

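View pics/s2z.png

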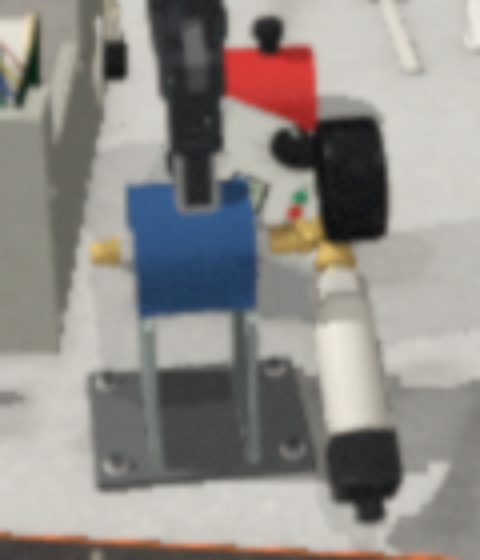

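Emit:
jog_arm(rows=[[0.002, 0.001, 0.003, 0], [0, 0, 0, 0], [0, 0, 0, 0], [0, 0, 0, 0], [0, 0, 0, 0], [0, 0, 0, 0], [0, 0, 0, 0], [0, 0, 0, 0]], fingers=0.0, grip_force=40)

```text
time_s: 3.77
ee_pos: [569.9, -68.4, 162.7]
eef_rot: [[0.992, 0.129, 0.003], [0.129, -0.992, -0.001], [0.003, 0.001, -1.0]]
force: [0.0, -1.2, 5.7]
finger_gap: 0.243
```

Emit:
jog_arm(rows=[[0, 0, 0, 0], [0, 0, 0, 0]])

```text
time_s: 3.93
ee_pos: [569.8, -68.4, 162.7]
eef_rot: [[0.992, 0.13, 0.003], [0.13, -0.992, -0.001], [0.003, 0.001, -1.0]]
force: [-0.6, -0.6, 6.1]
finger_gap: 0.243
```

Emit:
jog_arm(rows=[[0, 0, 0.01, 0], [0, 0, 0.013, 0], [0, 0, 0.013, 0], [0, 0, 0.013, 0], [0, 0, 0.013, 0], [0, 0, 0.013, 0], [0, 0, 0.013, 0], [0, 0, 0.012, 0]])

```text
time_s: 4.6
ee_pos: [568.5, -67.8, 261.8]
eef_rot: [[0.992, 0.129, -0.001], [0.129, -0.992, 0.001], [-0.001, -0.001, -1.0]]
force: [0.4, -0.0, -0.8]
finger_gap: 0.247
```

```bash
python3 -c "
from h import *
f=save('wrist','pics/w3.png'); save('side','pics/s3.png')
import cv2
a=cv2.imread('pics/s3.png')[110:310,240:400]; cv2.imwrite('pics/s3z.png',cv2.resize(a,None,fx=3,fy=3))"
```

```text
(no output)
```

View pics/s3z.png

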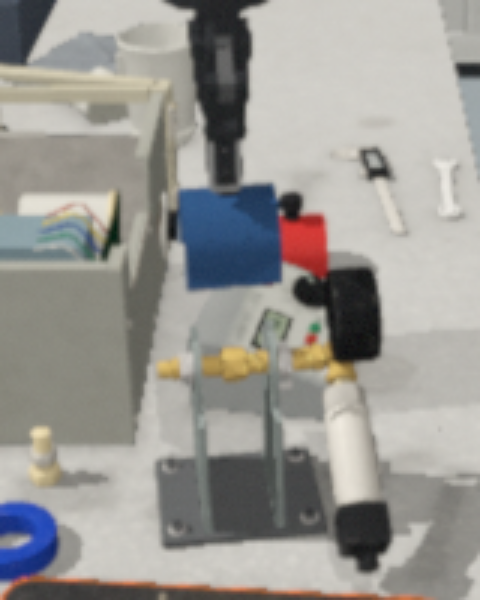

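View pics/w3.png

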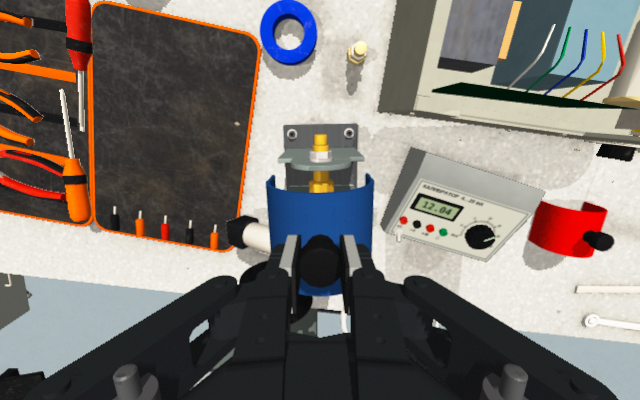

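Emit:
jog_arm(rows=[[0, -0.01, 0, 0], [0, -0.02, 0, 0], [0, -0.026, 0, 0], [0, -0.026, 0, 0], [-0.01, -0.026, 0, 0], [-0.02, -0.018, 0, 0], [-0.026, -0.006, 0, 0], [-0.026, 0, 0, 0]])

```text
time_s: 5.37
ee_pos: [485.1, -201.8, 259.0]
eef_rot: [[0.992, 0.127, -0.004], [0.127, -0.992, 0.001], [-0.004, -0.001, -1.0]]
force: [-0.4, 0.7, -1.3]
finger_gap: 0.241
```

Emit:
jog_arm(rows=[[-0.026, 0, 0, 0], [-0.024, 0, -0.01, 0], [-0.014, 0, -0.02, 0], [-0.002, 0, -0.025, 0], [0, 0, -0.025, 0], [0, 0, -0.025, 0], [0, 0, -0.025, 0], [0, 0, -0.02, 0]])

```text
time_s: 6.03
ee_pos: [418.9, -200.0, 108.4]
eef_rot: [[0.992, 0.128, -0.004], [0.128, -0.992, 0.001], [-0.003, -0.002, -1.0]]
force: [0.2, -0.1, -0.8]
finger_gap: 0.245
```

Emit:
jog_arm(rows=[[0, 0, -0.015, 0], [0, 0, -0.01, 0], [0, 0, -0.005, 0], [0, 0, 0, 0], [0, 0, 0, 0]])

```text
time_s: 6.45
ee_pos: [420.7, -200.3, 81.2]
eef_rot: [[0.992, 0.129, -0.001], [0.129, -0.992, -0.0], [-0.001, -0.0, -1.0]]
force: [1.3, 0.6, -1.4]
finger_gap: 0.244
```

```bash
python3 -c "
from h import *
print(state()['force'],state()['ee_pos'])
save('side','pics/s4.png');save('top','pics/t4.png');
import cv2
a=cv2.imread('pics/s4.png')[110:310,240:440]; cv2.imwrite('pics/s4z.png',cv2.resize(a,None,fx=3,fy=3))"
```

```text
[ 1.29406935  0.58943117 -1.44208714] [ 420.7091364 -200.3321863   81.1989713]
```

View pics/s4z.png

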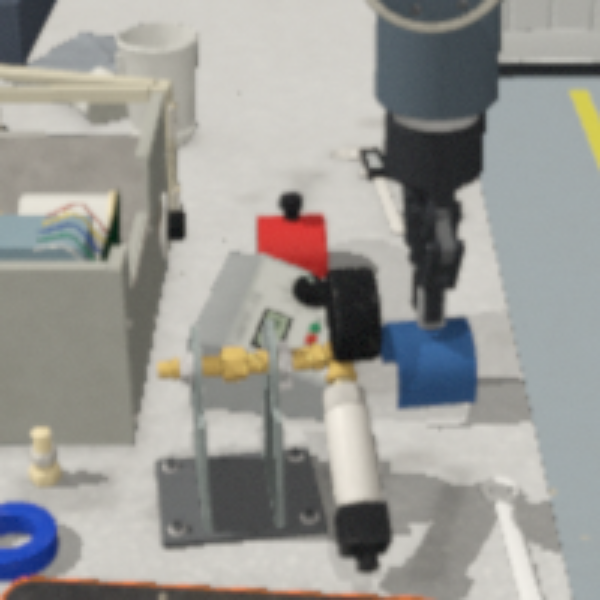

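View pics/t4.png

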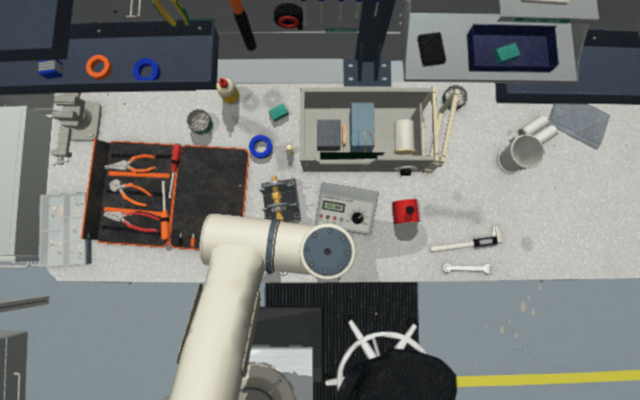

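Emit:
jog_arm(rows=[[0, 0, -0.006, 0], [0, 0, -0.005, 0], [0, 0, -0.004, 0], [0, 0, -0.002, 0], [0, 0, 0, 0], [0, 0, 0, 0]])

```text
time_s: 7.05
ee_pos: [421.0, -200.2, 64.2]
eef_rot: [[0.992, 0.129, -0.0], [0.129, -0.992, -0.0], [-0.0, 0.0, -1.0]]
force: [0.1, 0.3, -2.4]
finger_gap: 0.237
```

Emit:
jog_arm(rows=[[0, 0, -0.001, 0], [0, 0, 0, 0], [0, 0, 0, 0]])

```text
time_s: 7.3
ee_pos: [421.1, -200.2, 63.4]
eef_rot: [[0.992, 0.129, 0.0], [0.129, -0.992, -0.0], [0.0, 0.0, -1.0]]
force: [0.2, 0.4, -1.5]
finger_gap: 0.244
```

Emit:
jog_arm(rows=[[0, 0, -0.001, 0], [0, 0, -0.001, 0], [0, 0, 0, 0], [0, 0, 0, 0]])

```text
time_s: 7.63
ee_pos: [421.5, -200.6, 62.7]
eef_rot: [[0.992, 0.13, 0.001], [0.13, -0.992, -0.001], [0.001, 0.001, -1.0]]
force: [-3.2, 0.8, 8.7]
finger_gap: 0.24
```

Emit:
jog_arm(rows=[[0, 0, 0.0005, 0], [0, 0, 0, 0], [0, 0, 0, 0], [0, 0, 0, 0], [0, 0, 0, 0], [0, 0, 0, 0]], fingers=0.7)

```text
time_s: 8.13
ee_pos: [421.0, -200.1, 61.7]
eef_rot: [[0.992, 0.129, -0.0], [0.129, -0.992, 0.0], [-0.0, -0.0, -1.0]]
force: [-0.2, 0.2, 0.3]
finger_gap: 0.698
```

Emit:
jog_arm(rows=[[0, 0, 0.01, 0], [0, 0, 0.02, 0], [0, 0, 0.03, 0], [0, 0, 0.035, 0], [0, 0, 0.035, 0], [0, 0, 0.035, 0], [0, 0, 0.035, 0], [0, 0, 0.02, 0]])

```text
time_s: 8.8
ee_pos: [421.8, -200.8, 286.1]
eef_rot: [[0.992, 0.129, 0.005], [0.129, -0.992, -0.002], [0.005, 0.003, -1.0]]
force: [0.5, 0.1, 0.4]
finger_gap: 0.696
```

```bash
python3 -c "
from h import *
print(state()['force'],state()['ee_pos'])
save('side','pics/s5.png');save('top','pics/t5.png');save('wrist','pics/w5.png')
import cv2
a=cv2.imread('pics/s5.png')[110:310,240:440]; cv2.imwrite('pics/s5z.png',cv2.resize(a,None,fx=3,fy=3))
a=cv2.imread('pics/t5.png')[165:255,235:335]; cv2.imwrite('pics/t5z.png',cv2.resize(a,None,fx=6,fy=6,interpolation=2))
"
```

```text
[0.53115701 0.12999403 0.37311046] [ 421.79285283 -200.75285303  286.05732632]
```

View pics/s5z.png

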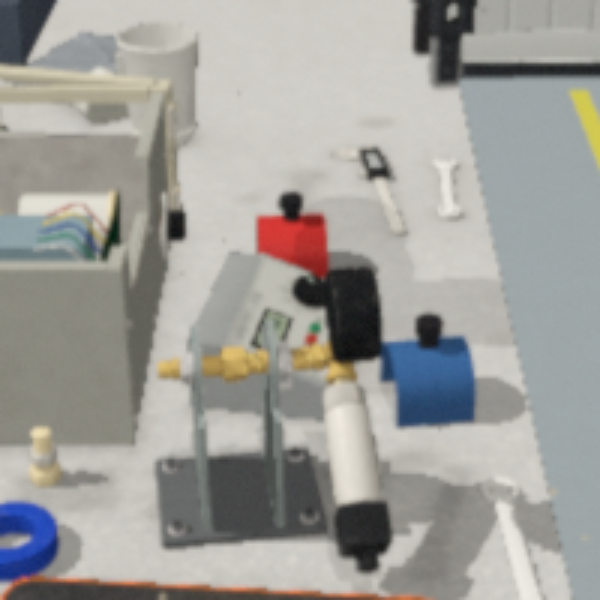

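View pics/t5z.png

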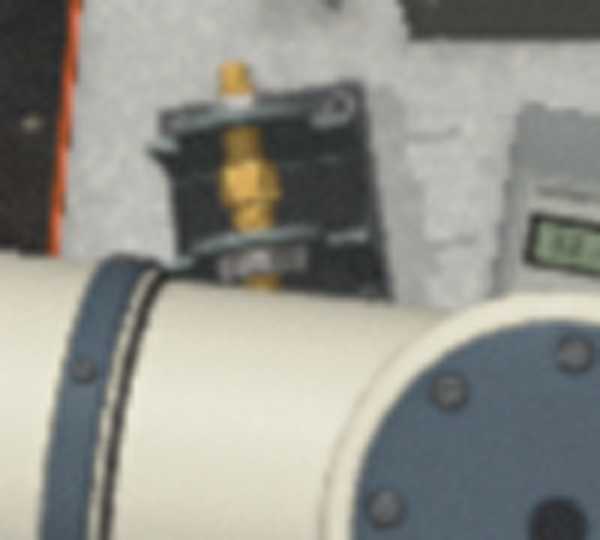

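View pics/w5.png

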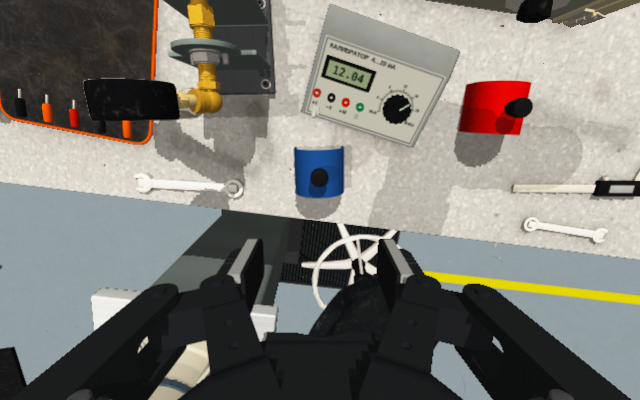

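```bash
python3 - <<'E'
from fit import *
p=np.load('p.npy')
print(atz(T,276.9,195.7,129))
o,w=ray(S,318.7,230.7); 
for y in(-56,-68): print(o+w*(y-o[1])/w[1])
print(proj(T,W(p,[(0,0,129)])),proj(S,W(p,[(0,0,120),(0,11,120)])))
E
```

```text
[565.13688698 -72.0035     129.        ]
[566.23320263 -56.         129.63621256]
[567.04810213 -68.         122.01569641]
[[275.37410531 195.31528932]] [[319.14716378 231.4941913 ]
 [319.56402459 234.28741169]]
```

Emit:
jog_arm(rows=[[0.01, 0.01, 0, 0], [0.02, 0.018, 0, 0], [0.025, 0.024, 0, 0], [0.03, 0.028, 0, 0], [0.03, 0.026, 0, 0], [0.02, 0.018, 0, 0], [0.01, 0.008, 0, 0], [0, 0, 0, 0]])

```text
time_s: 9.62
ee_pos: [567.3, -65.4, 278.3]
eef_rot: [[0.991, 0.132, -0.005], [0.132, -0.991, 0.0], [-0.005, -0.001, -1.0]]
force: [-0.6, -0.0, -0.5]
finger_gap: 0.698
```

Emit:
jog_arm(rows=[[0, 0, -0.02, 0], [0, 0, -0.02, 0], [0, 0, 0, 0], [0, 0, 0, 0]], fingers=0.45)

```text
time_s: 9.95
ee_pos: [564.9, -68.4, 240.5]
eef_rot: [[0.992, 0.129, -0.004], [0.129, -0.992, -0.001], [-0.004, 0.0, -1.0]]
force: [0.2, 0.3, 0.2]
finger_gap: 0.45
```

```bash
python3 - <<'E'
from fit import *
s=state();print(s['ee_pos'],s['eef_rot'][:,0],s['finger_gap'])
f=save('wrist','pics/w6.png'); p=np.array([566,-68,0.128])
u0,u1,v0,v1=260,380,100,300;k=3.5;k=4
im=cv2.resize(f['pixels'][v0:v1,u0:u1,::-1],None,fx=k,fy=k,interpolation=cv2.INTER_CUBIC)
P=lambda X:[tuple(map(int,q)) for q in ((proj(f,W(p,X))-[u0-.5,v0-.5])*k).round()]
a=np.radians(np.array([-5.5,54.5,114.5,174.5]))
for X in (-8,8): cv2.polylines(im,[np.array(P(np.c_[0*a+X,12.5*np.cos(a),120+12.5*np.sin(a)]),np.int32)],False,(0,0,255),1)
for b in a: cv2.polylines(im,[np.array(P([(x,12.5*np.cos(b),120+12.5*np.sin(b)) for x in(-8,8)]),np.int32)],False,(0,0,255),1)
for X in ([(60,-50,8),(60,50,8),(-60,50,8),(-60,-50,8)],[(29,-46,100),(29,46,100),(24,46,100),(24,-46,100)],[(-29,-46,100),(-29,46,100),(-24,46,100),(-24,-46,100)]):
    cv2.polylines(im,[np.array(P(X),np.int32)],True,(0,255,255),1)
cv2.imwrite('pics/w6z.png',im[:,:][:600*2]); cv2.imwrite('pics/w6z.png',im[:600])
E
```

```text
[564.87072829 -68.38779852 240.46690656] [ 0.99163057  0.12904676 -0.00396935] 0.45023361750639
```

View pics/w6z.png

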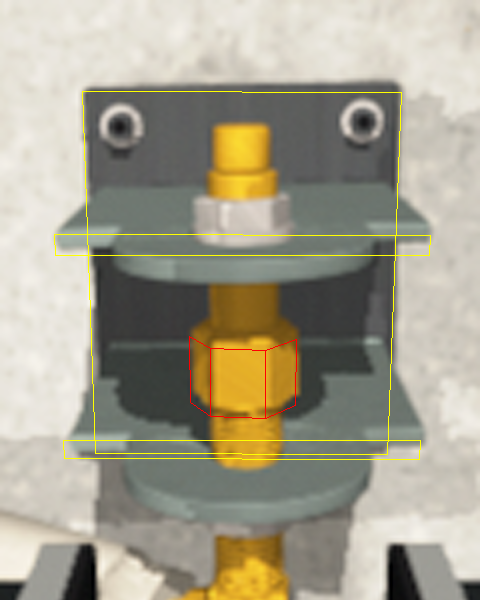

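View pics/w6.png

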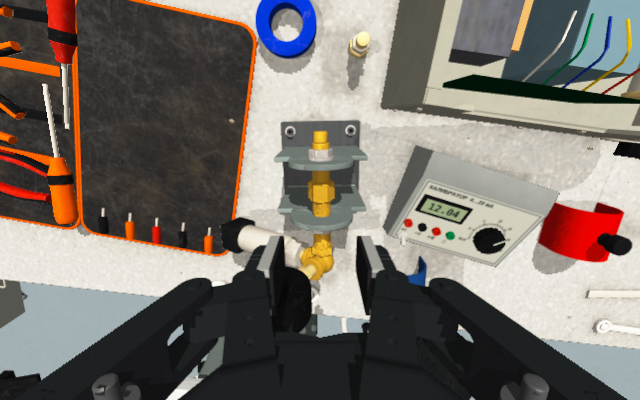

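Emit:
jog_arm(rows=[[0.002, 0, -0.015, 0], [0, 0, -0.02, 0], [0, 0, -0.02, 0], [0, 0, -0.02, 0], [0, 0, -0.02, 0], [0, 0, -0.01, 0], [0, 0, 0, 0], [0, 0, 0, 0]], fingers=0.4, grip_force=40)

```text
time_s: 10.67
ee_pos: [568.6, -68.4, 137.9]
eef_rot: [[0.992, 0.129, 0.001], [0.129, -0.992, -0.001], [0.001, 0.001, -1.0]]
force: [0.4, -0.3, 1.1]
finger_gap: 0.398
```

```bash
python3 - <<'E'
from h import *
f=save('wrist','pics/w7.png')
cv2.imwrite('pics/w7z.png',cv2.resize(f['pixels'][80:330,200:440,::-1],None,fx=2.4,fy=2.4,interpolation=2))
f=save('side','pics/s7.png')
cv2.imwrite('pics/s7z.png',cv2.resize(f['pixels'][130:310,250:400,::-1],None,fx=3.3,fy=3.3,interpolation=2))
E
```

```text
(no output)
```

View pics/w7z.png

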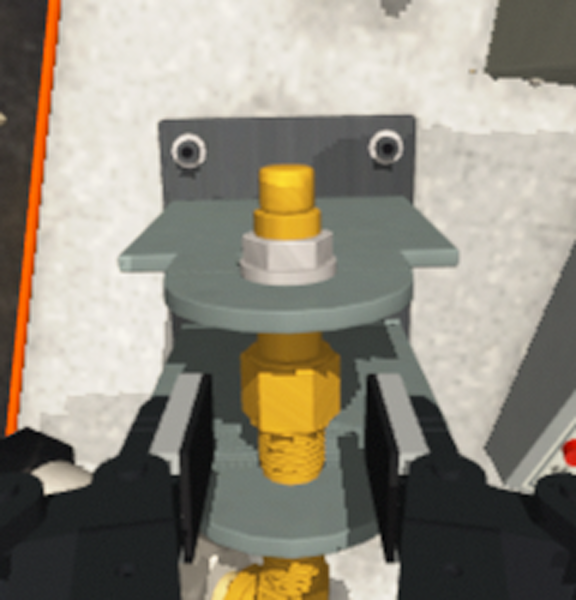

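View pics/s7z.png

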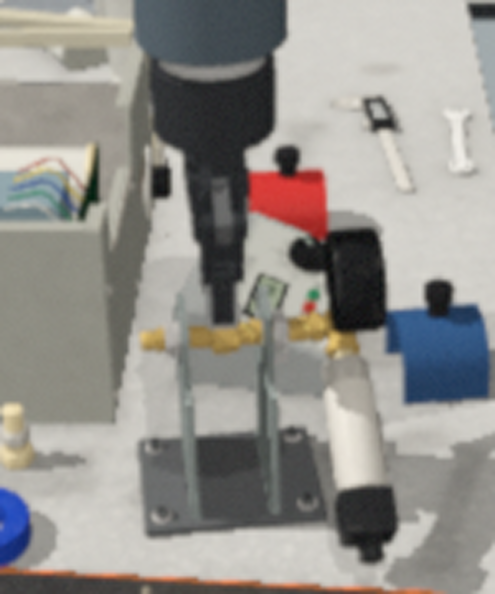

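Emit:
jog_arm(rows=[[-0.001, 0, -0.01, 0], [0, 0, -0.01, 0], [0, 0, -0.007, 0], [0, 0, 0, 0], [0, 0, 0, 0], [0, 0, 0, 0]])

```text
time_s: 11.27
ee_pos: [567.2, -68.2, 109.9]
eef_rot: [[0.992, 0.129, 0.0], [0.129, -0.992, -0.0], [0.0, 0.0, -1.0]]
force: [0.1, -0.2, -0.1]
finger_gap: 0.402
```

Emit:
jog_arm(rows=[[-0.0005, 0.004, 0, 0], [0, 0, 0, 0], [0, 0, 0, 0], [0, 0, 0, 0]])

```text
time_s: 11.6
ee_pos: [566.8, -64.3, 110.2]
eef_rot: [[0.992, 0.129, 0.001], [0.129, -0.992, -0.0], [0.001, 0.001, -1.0]]
force: [0.9, -3.1, -0.1]
finger_gap: 0.402
```

Emit:
jog_arm(rows=[[0, 0.0005, 0, 0], [0, 0, 0, 0], [0, 0, 0, 0]])

```text
time_s: 11.85
ee_pos: [566.8, -64.2, 110.1]
eef_rot: [[0.992, 0.129, 0.001], [0.129, -0.992, -0.001], [0.001, 0.001, -1.0]]
force: [1.6, -6.5, 0.4]
finger_gap: 0.399
```

Emit:
jog_arm(rows=[[0, -0.0015, 0, 0], [0, 0, 0, 0], [0, 0, 0, 0]])

```text
time_s: 12.1
ee_pos: [566.3, -64.6, 109.6]
eef_rot: [[0.992, 0.129, -0.0], [0.129, -0.992, 0.001], [-0.0, -0.001, -1.0]]
force: [0.0, -0.5, 0.8]
finger_gap: 0.4
```

Emit:
jog_arm(rows=[[0, 0, 0.012, 0], [0, 0, 0.01, 0], [0, 0, 0, 0], [-0.0003, 0.0025, 0, 0], [0, 0, 0, 0], [0, 0, 0, 0]])

```text
time_s: 12.6
ee_pos: [565.8, -62.3, 131.2]
eef_rot: [[0.992, 0.129, -0.001], [0.129, -0.992, 0.0], [-0.001, -0.0, -1.0]]
force: [1.1, -0.1, -0.7]
finger_gap: 0.398
```

Emit:
jog_arm(rows=[[0, 0, -0.005, 0], [0, 0, -0.003, 0], [0, 0, -0.001, 0], [0, 0, 0, 0], [0, 0, 0, 0]])

```text
time_s: 13.02
ee_pos: [566.0, -62.9, 122.5]
eef_rot: [[0.992, 0.129, -0.001], [0.129, -0.992, -0.0], [-0.001, 0.0, -1.0]]
force: [0.5, -1.7, -0.8]
finger_gap: 0.401
```

Emit:
jog_arm(rows=[[0, 0.0003, -0.002, 0], [0, 0, -0.002, 0], [0, 0, 0, 0]])

```text
time_s: 13.27
ee_pos: [567.1, -63.7, 120.6]
eef_rot: [[0.992, 0.13, 0.003], [0.13, -0.992, -0.003], [0.002, 0.003, -1.0]]
force: [-0.5, -4.9, 7.8]
finger_gap: 0.397
```

Emit:
jog_arm(rows=[[0, 0, -0.002, 0], [0, 0, -0.002, 0], [0, 0, 0, 0]])

```text
time_s: 13.52
ee_pos: [567.5, -64.0, 116.1]
eef_rot: [[0.992, 0.13, 0.003], [0.13, -0.992, -0.003], [0.003, 0.003, -1.0]]
force: [2.6, -6.6, 3.6]
finger_gap: 0.4
```

```bash
cat > look.py <<'E'
import sys
from h import *
n=sys.argv[1]
s=state();print(s['time_s'],s['ee_pos'].round(2),s['force'].round(1),s['torque'].round(2),s['finger_gap'].round(3))
f=save('wrist',f'pics/w{n}.png'); a=cv2.resize(f['pixels'][80:330,180:440,::-1],None,fx=2,fy=2,interpolation=2)
f=save('side',f'pics/s{n}.png'); b=cv2.resize(f['pixels'][160:310,290:400,::-1],None,fx=2.5,fy=2.5,interpolation=2)
im=np.zeros((500,800,3),np.uint8); im[:a.shape[0],:a.shape[1]]=a; im[:b.shape[0],520:520+b.shape[1]]=b[:, :280]
cv2.imwrite(f'pics/l{n}.png',im)
E
python3 look.py 8
```

```text
Traceback (most recent call last):
  File "look.py", line 4, in <module>
    s=state();print(s['time_s'],s['ee_pos'].round(2),s['force'].round(1),s['torque'].round(2),s['finger_gap'].round(3))
                                                                                              ^^^^^^^^^^^^^^^^^^^^^
AttributeError: 'float' object has no attribute 'round'
```

```bash
sed -i "s/s\['finger_gap'\].round(3)/s['finger_gap']/" look.py; python3 look.py 8
```

```text
13.5167 [567.46 -64.04 116.09] [ 2.6 -6.6  3.6] [-2.33 -0.56  0.05] 0.40010234003249084
```

View pics/l8.png

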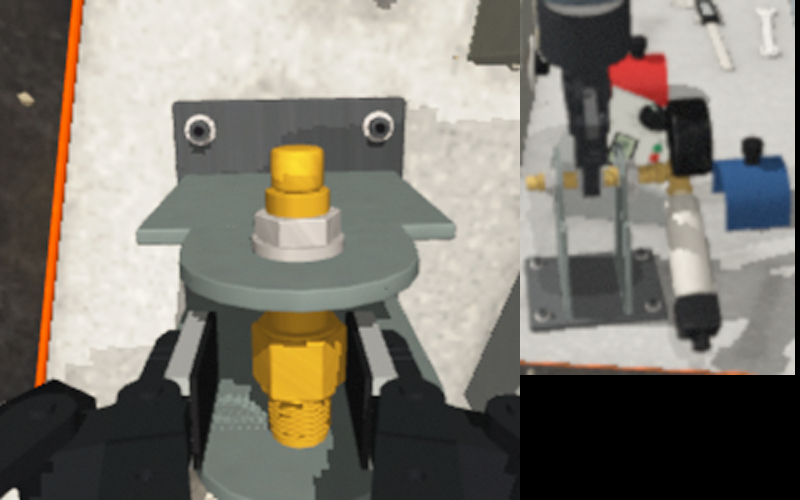

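Emit:
jog_arm(rows=[[0, 0, 0.009, 0], [0, 0, 0.009, 0], [0, 0, 0, 0], [0, 0, 0, 0]])

```text
time_s: 13.95
ee_pos: [566.6, -61.8, 133.2]
eef_rot: [[0.992, 0.129, 0.001], [0.129, -0.992, 0.001], [0.002, -0.001, -1.0]]
force: [0.0, -0.5, 0.3]
finger_gap: 0.401
```

Emit:
jog_arm(rows=[[0, 0.0008, -0.005, 0], [0, 0, -0.003, 0], [0, 0, 0, 0], [0, 0, 0, 0]])

```text
time_s: 14.28
ee_pos: [566.1, -61.6, 124.3]
eef_rot: [[0.992, 0.129, -0.001], [0.129, -0.992, -0.0], [-0.001, 0.0, -1.0]]
force: [0.9, -1.1, -0.1]
finger_gap: 0.396
```

Emit:
jog_arm(rows=[[0, 0.001, -0.0015, 0], [0, 0.001, -0.0015, 0], [0, 0, 0, 0]])

```text
time_s: 14.53
ee_pos: [566.5, -61.5, 123.6]
eef_rot: [[0.992, 0.13, 0.001], [0.13, -0.992, -0.004], [0.001, 0.004, -1.0]]
force: [-2.3, -6.8, 8.5]
finger_gap: 0.398
```

Emit:
jog_arm(rows=[[0, 0.001, -0.0015, 0], [0, 0.001, -0.0015, 0], [0, 0, 0, 0]])

```text
time_s: 14.78
ee_pos: [567.2, -61.6, 122.7]
eef_rot: [[0.991, 0.13, 0.003], [0.13, -0.991, -0.008], [0.002, 0.008, -1.0]]
force: [-4.0, -11.1, 17.4]
finger_gap: 0.402
```

Emit:
jog_arm(rows=[[0, 0.001, -0.0015, 0], [0, 0.001, -0.0015, 0], [0, 0, 0, 0]])

```text
time_s: 15.03
ee_pos: [567.2, -61.8, 120.9]
eef_rot: [[0.991, 0.13, 0.004], [0.13, -0.991, -0.012], [0.002, 0.012, -1.0]]
force: [-5.0, -18.0, 19.2]
finger_gap: 0.402
```

Emit:
jog_arm(rows=[[0, 0.001, -0.0015, 0], [0, 0.001, -0.0015, 0], [0, 0, 0, 0]])

```text
time_s: 15.28
ee_pos: [567.1, -62.0, 117.4]
eef_rot: [[0.992, 0.13, 0.003], [0.13, -0.991, -0.015], [0.001, 0.015, -1.0]]
force: [-1.2, -28.3, 11.8]
finger_gap: 0.398
```

```bash
python3 look.py 9
```

```text
15.2833 [567.09 -62.02 117.4 ] [ -1.2 -28.3  11.8] [-10.25   0.36  -0.09] 0.3978509016790761
```

View pics/l9.png

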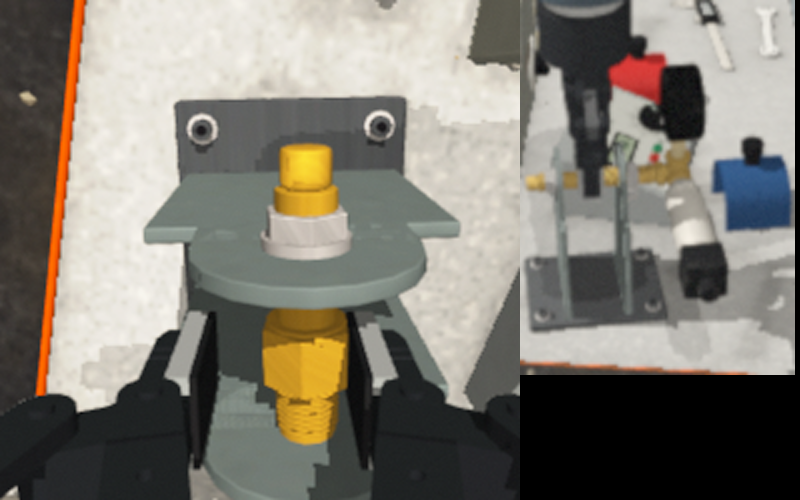

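Emit:
jog_arm(rows=[[0, 0, -0.0015, 0], [0, 0, -0.0015, 0], [0, 0, 0, 0]])

```text
time_s: 15.63
ee_pos: [568.4, -62.1, 114.4]
eef_rot: [[0.991, 0.13, 0.005], [0.13, -0.991, -0.015], [0.003, 0.015, -1.0]]
force: [1.3, -27.9, 13.4]
finger_gap: 0.399
```

Emit:
jog_arm(rows=[[0, 0, -0.0015, 0], [0, 0, -0.0015, 0], [0, 0, 0, 0]])

```text
time_s: 15.88
ee_pos: [569.3, -62.1, 112.0]
eef_rot: [[0.991, 0.13, 0.007], [0.131, -0.991, -0.015], [0.005, 0.015, -1.0]]
force: [2.1, -27.7, 15.6]
finger_gap: 0.398
```

```bash
python3 look.py 10
```

```text
15.8833 [569.27 -62.07 112.01] [  2.1 -27.7  15.6] [-10.06  -0.72   0.1 ] 0.39765140766047574
```

View pics/l10.png

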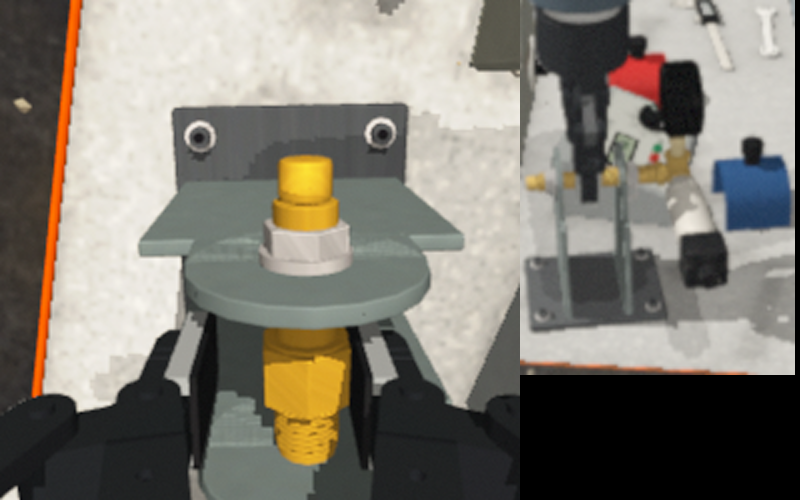

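```bash
cat > ang.py <<'E'
import sys
from fit import *
n=sys.argv[1]; phis=[float(a) for a in sys.argv[2:]]
f=pickle.load(open(f'pics/s{n}.png.pkl','rb')); p=np.array([566.5,-68.5,0.128])
u0,v0,k=330,170,6
im=cv2.resize(cv2.imread(f'pics/s{n}.png')[v0:v0+100,u0:u0+80],None,fx=k,fy=k,interpolation=cv2.INTER_CUBIC)
def rot(X,ph):
    X=np.array(X,float); c,s=np.cos(ph),np.sin(ph); return np.c_[X[:,0],c*X[:,1]-s*X[:,2],120+s*X[:,1]+c*X[:,2]]
t=np.linspace(0,2*np.pi,50)
for ph,col in zip(phis,[(0,255,255),(0,255,0),(255,0,255)]):
    for q in ([(-75,20,0),(-75,156,0)],np.c_[0*t-63,31.5*np.cos(t),72+31.5*np.sin(t)],np.c_[0*t-92,31.5*np.cos(t),72+31.5*np.sin(t)],
      [(-75-17,8,0),(-75-17,150,0)],[(-75+17,8,0),(-75+17,150,0)]):
        P=((proj(f,W(p,rot(q,ph)))-[u0-.5,v0-.5])*k).round().astype(np.int32); cv2.polylines(im,[P],False,col,1)
cv2.imwrite(f'pics/ang{n}.png',im)
E
python3 ang.py 10 0 -0.2
```

```text
(no output)
```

View pics/ang10.png

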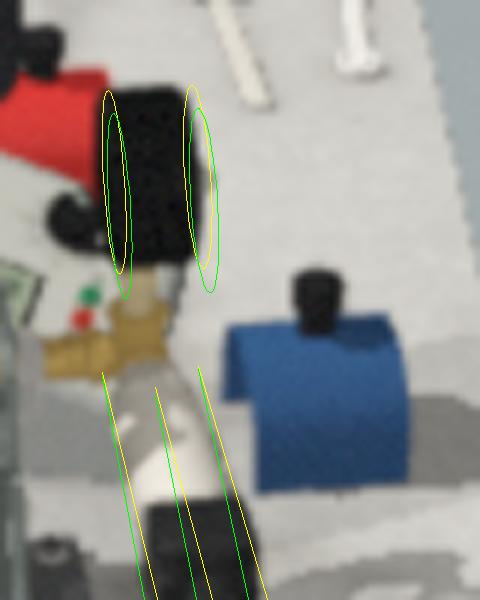

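```bash
sed -i 's/u0,v0,k=330,170,6/u0,v0,k=330,170,4/; s/v0+100,u0:u0+80/v0+140,u0:u0+90/' ang.py; python3 ang.py 5 -0.62 ; python3 ang.py 10 0 0.15; python3 -c "
import cv2,numpy as np
cv2.imwrite('pics/angc.png',np.hstack([cv2.imread('pics/ang5.png'),cv2.imread('pics/ang10.png')]))"
```

```text
(no output)
```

View pics/angc.png

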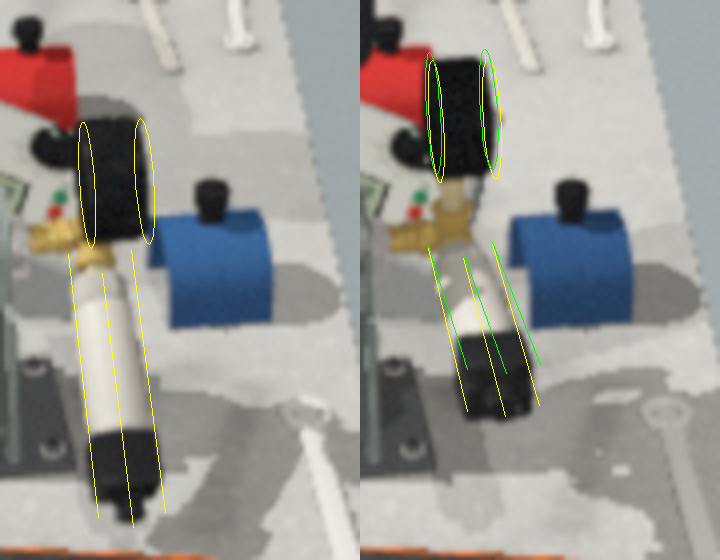

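Emit:
jog_arm(rows=[[0, 0, -0.002, 0], [0, 0, -0.002, 0], [0, 0, -0.001, 0], [0, 0, 0, 0]])

```text
time_s: 16.32
ee_pos: [570.3, -62.0, 107.7]
eef_rot: [[0.991, 0.131, 0.01], [0.131, -0.991, -0.015], [0.008, 0.016, -1.0]]
force: [4.0, -28.0, 17.2]
finger_gap: 0.401
```

Emit:
jog_arm(rows=[[0, -0.001, 0, 0], [0, -0.002, 0, 0], [0, -0.002, 0, 0], [0, -0.001, 0, 0], [0, 0, 0, 0], [0, 0, 0, 0]], fingers=0.0, grip_force=100)

```text
time_s: 16.82
ee_pos: [571.1, -68.2, 109.3]
eef_rot: [[0.991, 0.131, 0.012], [0.131, -0.991, -0.015], [0.01, 0.016, -1.0]]
force: [2.7, -26.3, 22.6]
finger_gap: 0.229
```

```bash
python3 look.py 11; python3 ang.py 11 0
```

```text
16.8167 [571.11 -68.19 109.35] [  2.7 -26.3  22.6] [-9.87 -0.67  0.14] 0.22912394933095537
```

View pics/l11.png

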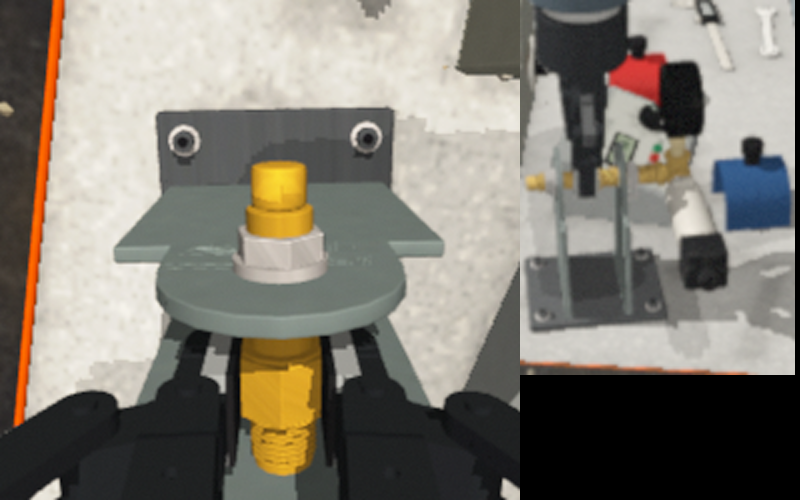

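View pics/ang11.png

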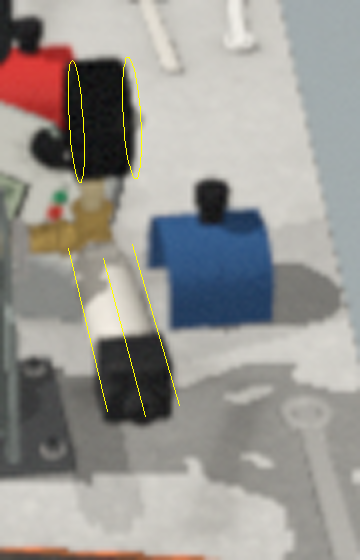

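Emit:
jog_arm(rows=[[0, -0.001, 0.001, 0], [0, -0.001, 0.001, 0], [0, -0.001, 0.001, 0], [0, -0.001, 0, 0], [0, 0, 0, 0], [0, 0, 0, 0]])

```text
time_s: 17.42
ee_pos: [571.1, -68.3, 109.4]
eef_rot: [[0.991, 0.131, 0.011], [0.131, -0.991, -0.008], [0.01, 0.01, -1.0]]
force: [7.0, -15.8, 9.4]
finger_gap: 0.225
```

Emit:
jog_arm(rows=[[0.001, -0.001, 0.001, 0], [0.001, -0.001, 0.001, 0], [0, -0.001, 0, 0], [0, -0.001, 0, 0], [0, 0, 0, 0], [0, 0, 0, 0]])

```text
time_s: 17.92
ee_pos: [571.1, -68.4, 109.5]
eef_rot: [[0.991, 0.13, 0.007], [0.13, -0.991, -0.002], [0.007, 0.003, -1.0]]
force: [4.6, -3.1, 8.0]
finger_gap: 0.229
```

```bash
python3 look.py 12; python3 ang.py 12 0
```

```text
17.9167 [571.08 -68.41 109.45] [ 4.6 -3.1  8. ] [-1.33 -0.97  0.16] 0.22871518575412636
```

View pics/l12.png

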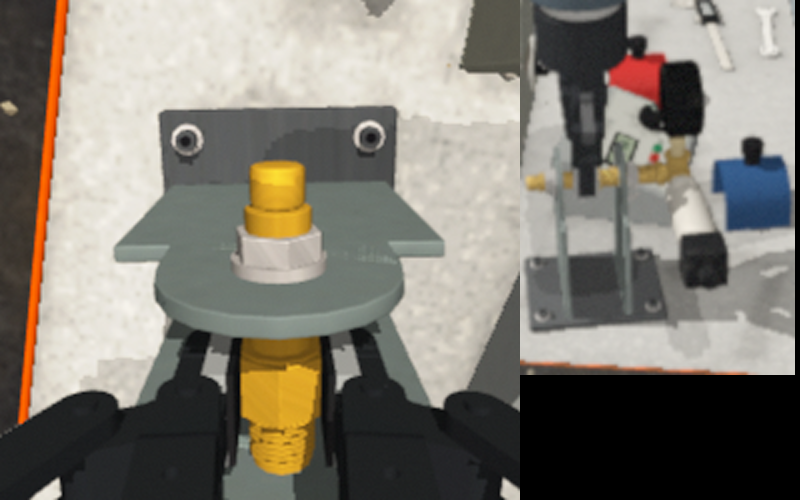

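View pics/ang12.png

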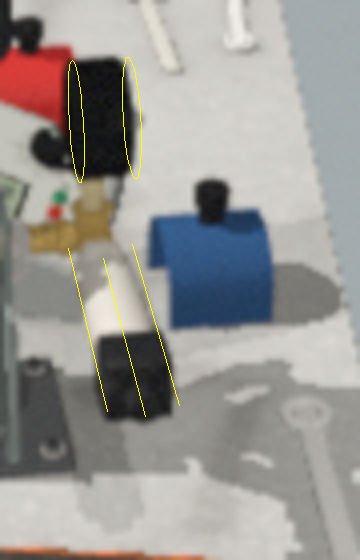

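Emit:
jog_arm(rows=[[0.001, -0.001, 0.001, 0], [0, 0, 0, 0], [0, 0, 0, 0], [0, 0, 0, 0], [0, 0, 0, 0], [0, 0, 0, 0], [0, 0, 0, 0], [0, 0, 0, 0]])

```text
time_s: 18.68
ee_pos: [571.0, -68.4, 109.5]
eef_rot: [[0.991, 0.13, 0.005], [0.13, -0.991, -0.0], [0.005, 0.001, -1.0]]
force: [1.5, -0.2, 6.8]
finger_gap: 0.231
```

```bash
python3 look.py 13; python3 - <<'E'
import cv2
a=cv2.imread('pics/s12.png')[160:310,290:410].astype(int);b=cv2.imread('pics/s13.png')[160:310,290:410].astype(int)
print(abs(a-b).mean())
cv2.imwrite('pics/s13z.png',cv2.resize(b.astype('uint8'),None,fx=4,fy=4))
from h import close_job
close_job()
E
```

```text
18.6833 [571.04 -68.43 109.47] [ 1.5 -0.2  6.8] [-0.19 -0.55  0.19] 0.23111459139563087
1.295611111111111
the job is handed in; nothing more can be done
```

View pics/s13z.png

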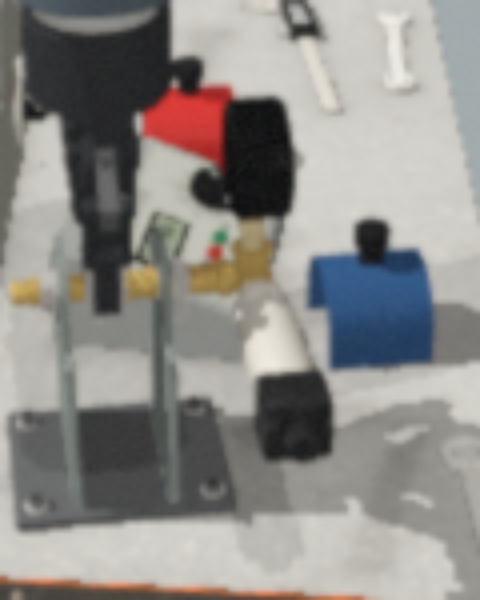

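The job is handed in at about 18.7 s of the 51 s allowed, with the gauge upright as far as I can measure and the gripper holding the brass hex at a 100 N setting.

**What I did**
- **Guard:** I lifted the blue guard off by its knob. I set it down upright at about (421, -200) mm and let go while the gauge was still slumped.
- **Turning the gauge:** The tool could only point down, so I pressed one fingertip down on the -y side of the hex until the gauge came upright. I then closed both pads on the vertical flats. I kept clear of the gauge and the transmitter.

**One attempt failed:** the first press slid off the hex's corner without turning it. A second press, set further in, worked.

**Last checks**
- **Grip:** the opening reads 0.231, a little under the 0.243 I had on the 23 mm knob. That fits the pads lying flat on the 22 mm flats.
- **Tool:** in the jaw plane, the one that sets the gauge angle, the tool is vertical to within 0.001 rad. The leftover wrist force is about 7 N.
- **Gauge angle:** the side picture agrees with the gauge upright and the transmitter level, but only to a few hundredths of a radian. The overlay sat about 1–2 pixels off. The gauge did not visibly move between the last two pictures.
- **Position along the axis:** the tool sat at x ≈ 571 mm, about 4 mm from my estimate of the hex centre. The 22 mm pads still overlap the hex.
- **Other items:** the guard is standing in the last side picture. I never went near the spanner, union or tape roll, but did not measure their positions again at the end.

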